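# Quarter turn of a board holder against the stop post

## Task

On the orange drone-repair mat, give the square holder with the green circuit board a quarter turn counter-clockwise seen from above, by pushing it round against the yellow-capped stop post just beyond it, so that its white connector row faces the robot's side of the bench for soldering. Leave it flat on the mat, squared up with the bench, with the side that bore on the post still resting at the post (its left side now), and leave the other holder with the blue board where it is.

Things in the scene. Friction and masses are not known exactly. Their poses are not given: they have to be found in the camera images.
- plate: loose square dark grey holder with green circuit board, 90 x 90 x 22 mm (34 mm with parts), about 0.35 kg, on the orange mat (top at z = 2 mm). Origin: centre of underside. White connector row along its +y edge. At the start its x points away from the robot within 10 degrees (connectors face left), its +x side 8 to 29 mm short of the post, which stands 24 to 34 mm left of its centre line.
- post: stop post just beyond the green-board holder: fixed upright steel cylinder with yellow cap, 24 mm diameter, 40 mm high. Origin: centre of its foot, on the mat; its axes are the bench's (x away from the robot, y left, z up). The holder both pivots on it and slides some way along it when pushed near its free corner. An identical post stands beyond the blue-board holder.
- spare_plate: bystander: a holder of the same size and grey colour with a blue circuit board and no white connector row, loose, beside its own identical post about 0.3 m to the left or right of the first one (either may be on the left). Origin: centre of its underside. Leave it alone.
There are look-alikes about, which are no part of the job. Leave any pink or red look-alike of the plate alone.

How it is judged:
On the way:
1. the green-board holder bears on its post while it is part-way round (between 20 and 70 degrees) (contact force between plate and post above 0.2 N and angle between the x axis of plate and the x axis of post, either way round between 0.35 and 1.22 rad), for 0.04 s.
At the end, for the whole second after the job is handed in: The green-board holder lies flat and still right of its post, connector row facing the robot, square to the bench within 12 degrees, its left (+x) side at most 20 mm from the post, whose centre is at most 47 mm (far end) or 57 mm (robot end) from the middle of that side; released (angle between the x axis of plate and the y axis of post, either way round below 0.21 rad and x of post in the frame of plate between 0.05 and 0.077 m and y of post in the frame of plate between -0.047 and 0.057 m and y of plate in the frame of post below -0.03 m and angle between plate's own z axis and vertical below 0.05 rad and height (world z) of plate below 0.006 m and linear speed of plate below 0.01 m/s and angular speed of plate below 0.05 rad/s); the robot touches nothing.
It fails at once if the blue-board holder is shifted by more than 10 mm (distance of spare_plate from where it was at the start of the episode above 0.01 m).
It fails at once if the green-board holder is tipped or lifted off the mat by more than 15 mm (angle between plate's own z axis and vertical above 0.25 rad or height (world z) of plate above 0.017 m).
It also fails if it takes over 38 s, if anything falls off the work surface, if the arm or the gripper's body presses on something with over 40 N, if the wrist force passes 120 N, or if a joint passes its speed limit or range.

## Robot

A 7-joint arm with a two-finger parallel gripper is mounted at the origin on the work surface. World frame = base frame: x ahead of the robot, y to its left, z up, the work surface at z = 0. Lengths are in m, angles in rad, forces in N, time in s.
With the tool pointing down it reaches from about 0.425 to 0.925 m from the base axis. Payload 6.8 kg.
Tool frame: the origin (TCP) lies on the front face of the gripper's body, between the roots of the fingers; the fingertips stand 73 mm ahead of it and the grasp point (between the pads) lies 54 mm ahead of it (env.nose_length is the distance from the TCP to the fingertips, in m); z points along the fingers, y is the direction in which the jaws open and shut (so a half turn about z gives the same grasp; the last joint's range is limited). The gripper opens to 85 mm and grips with 20 to 120 N. Pads are 22 mm wide; open, the fingers measure 114 mm over their backs; the gripper's body (76 mm by 85 mm) begins 54 mm behind the grasp point. The pads swing forward as they close: fully open they stand 13 mm farther back than shut.
Start: joints at [1.124, 0.477, 0.022, 1.555, -0.011, 1.109, -0.083], TCP at [0.224, -0.637, 0.304] pointing down, gripper open.
Joint ranges: [-2.96, 2.96], [-0.34, 2.1], [-1.41, 1.46], [0.24, 2.44], [-1.37, 4.51], [0.17, 1.92], [-2.96, 2.96]. Speed limits (rad/s): [2.39, 2.39, 3.14, 3.14, 3.14, 3.14, 3.14].

## Interface

Orientations are given as a unit quaternion [w, x, y, z].
In Python, from cell import env, kin, camera, calibration, job gives the robot as it stands. The module is installed in compiled form; this text tells all that it offers. Calls block until the motion is done:
- env.reach(position, orientation): joint-space move of the TCP to a pose.
- env.movel(position, velocity=0.15, rot=None, stop_force=None): straight line of the TCP; rot=None keeps the orientation; velocity is the mean speed in m/s. With stop_force (N) it stops when the force on the tool has changed by that much, and returns True; else False.
- env.goto_joints(angles): joint-space move.
- env.grip(opening, f_grip=None): finger opening in m; f_grip is the grip in N (None keeps the last); returns when the fingers have stopped.
- env.dwell(seconds).
- kin.inverse_kinematics(position, orientation): joint angles nearest the present ones, or None.
- env.get_state(): the state.
- camera(name): name is "side" or "top" or "wrist"; returns (picture, depth): 480x640x3 uint8, blue, green, red; 480x640 float32, m along the optical axis (not along the pixel's ray), 0 where there is no reading.
- calibration(name): a dict with "fx", "fy", "cx", "cy" (pixels), "rvec" (rotation vector, rad) and "tvec" (3), from world to camera coordinates, as OpenCV has them. Camera axes: x right, y down, z forward; pixel columns grow to the right and rows downward; lengths in m; the calibration is good to about 2 mm. A picture is of the moment at which its call begins: read the wrist's pose just before it. calibration takes no time and is no camera call; for the wrist camera it gives the pose at the moment of the call.
A pose or a line that the arm cannot do raises env.PlanningError and nothing moves.
- job.job_done(): hands the job in, once; it reports no verdict.
The state is a dict: "time": time; "qpos": joint angles; "joint_velocities": joint speeds; "joint_torque": joint torques, N m; "tcp_pos": TCP position; "orientation": TCP orientation; "force": force on the tool from outside, world axes, zero at the start; "torque": the same for the moment, N m; "opening": finger opening in m.
Only numpy, scipy, OpenCV 4.12 (cv2) and the standard library are available. Lean on these libraries where they do the work, as an engineer would, in place of code of your own. Each camera call takes 0.05 s, during which the arm holds its last target.

## Working session

There is one attempt and no reset: what is moved stays moved. The work goes in short steps, each a Python script; the robot and the scene stay as the last script left them, time stands still between calls to the robot, and variables do not carry over. Pictures are saved under pics/ and viewed, and the job is handed in when it is done.

```bash
mkdir -p pics; ls; python3 - <<'E'
from cell import env,kin,camera,calibration,job
import cv2
for n in ("top","side"):
    p,d=camera(n); cv2.imwrite(f"pics/{n}0.png",p); c=calibration(n); print(n,c)
s=env.get_state();print(s["time"],s["tcp_pos"],s["orientation"],s["opening"],env.nose_length)
E
```

```text
pics
top {'fx': 566.8793840679646, 'fy': 566.8793840679646, 'cx': 308.30779872105387, 'cy': 240.75350515756148, 'rvec': array([ 2.15133692, -2.16546677,  0.18670635]), 'tvec': array([-0.0658327 ,  0.46112824,  0.9573141 ])}
side {'fx': 464.6807284616201, 'fy': 464.6807284616201, 'cx': 327.8752693248234, 'cy': 238.29672416626897, 'rvec': array([ 0.25262296, -2.71785732,  1.41448263]), 'tvec': array([0.42444174, 0.13636355, 0.75376147])}
0.1 [ 0.22416378 -0.63625949  0.30304417] [-7.93787956e-04  9.85685882e-01  1.68590234e-01 -2.11801550e-04] 0.08567073558421201 0.0726
```

View pics/top0.png

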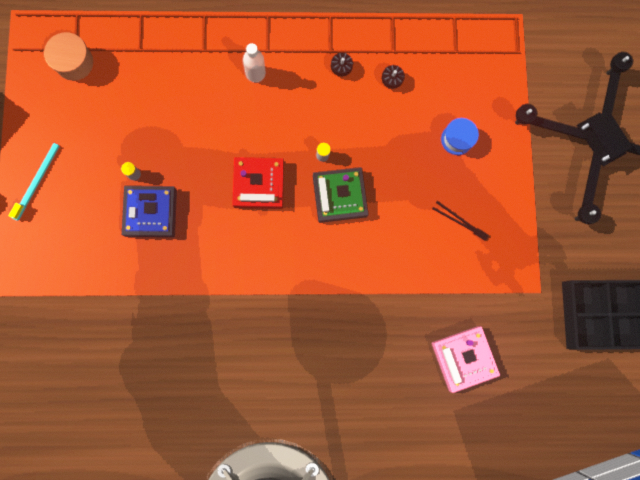

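View pics/side0.png

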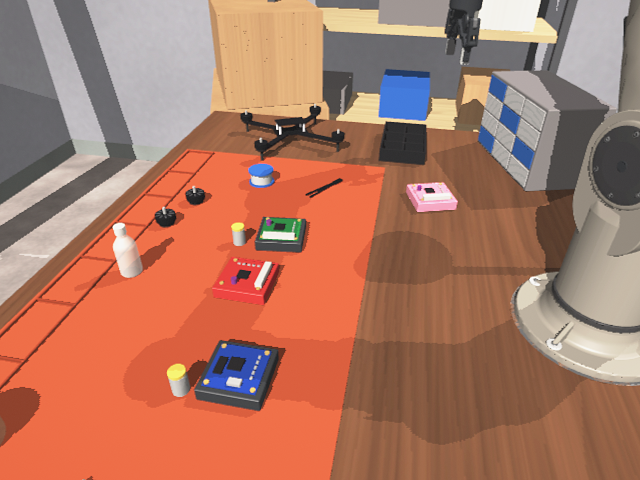

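The top view shows the green holder at about (342,195) px with its connectors on the left, and its post cap at (324,150). A red decoy sits close on the left at (259,183), and the blue holder is at (149,211). Next I'll measure these positions from depth.

```bash
cat > h.py <<'E'
from cell import env,kin,camera,calibration,job
import cv2, numpy as np
def cloud(n="top"):
    p,d=camera(n); c=calibration(n)
    R,_=cv2.Rodrigues(c["rvec"]); v,u=np.mgrid[0:480,0:640]
    P=np.stack([(u-c["cx"])/c["fx"]*d,(v-c["cy"])/c["fy"]*d,d],-1)
    W=(P-c["tvec"])@R
    W[d==0]=np.nan
    return p,W
def ray(n,uv,z):
    c=calibration(n);R,_=cv2.Rodrigues(c["rvec"])
    o=-R.T@c["tvec"]; r=R.T@np.array([(uv[0]-c["cx"])/c["fx"],(uv[1]-c["cy"])/c["fy"],1])
    return o+r*(z-o[2])/r[2]
def look(n="top"):
    p,W=cloud(n)
    hsv=cv2.cvtColor(p,cv2.COLOR_BGR2HSV)
    g=cv2.inRange(hsv,(45,100,40),(80,255,255))
    y=cv2.inRange(hsv,(24,150,140),(34,255,255))
    out={}
    for nm,m in (("green",g),("yellow",y)):
        cs,_=cv2.findContours(m,cv2.RETR_EXTERNAL,cv2.CHAIN_APPROX_NONE)
        cs=[k for k in cs if cv2.contourArea(k)>25]
        for k in cs:
            mm=np.zeros_like(m);cv2.drawContours(mm,[k],-1,255,-1)
            z=np.nanmedian(W[...,2][mm>0]); (cx,cy),r=cv2.minEnclosingCircle(k)
            M=cv2.moments(k);ce=(M['m10']/M['m00'],M['m01']/M['m00'])
            print(nm,np.round(ce,1),cv2.contourArea(k),"z",round(float(z),4),"ray",np.round(ray(n,ce,0.042 if nm=="yellow" else z),4),"med",np.round(np.nanmedian(W[mm>0],0),4))
            if nm=="green" and cv2.contourArea(k)>300: out["g"]=np.nanmedian(W[mm>0],0)
    # plate outline: holder pixels by height; grey rim excludes red
    c0=out["g"]
    sel=(np.hypot(W[...,0]-c0[0],W[...,1]-c0[1])<0.075)&(W[...,2]>0.012)&(W[...,2]<0.036)
    red=(hsv[...,0]<14)|(hsv[...,0]>165); sel&=~(red&(hsv[...,1]>150))
    sel&=~(y>0)
    sel=cv2.morphologyEx(sel.astype(np.uint8),cv2.MORPH_OPEN,np.ones((5,5)))
    nl,lab,st,_=cv2.connectedComponentsWithStats(sel); k=1+np.argmax(st[1:,4]); sel=lab==k
    pts=W[sel][:,:2].astype(np.float32)
    r=cv2.minAreaRect(pts*1000); print("rect mm",np.round(r[0],1),np.round(r[1],1),round(r[2],1))
    wm=sel&(hsv[...,1]<50)&(hsv[...,2]>170)
    w=np.median(W[wm],0); print("white",wm.sum(),np.round(w,4))
    a=np.arctan2(w[1]-r[0][1]/1000,w[0]-r[0][0]/1000)-np.pi/2
    e=np.radians(r[2]); e+=np.round((a-e)/(np.pi/2))*np.pi/2
    print("plate",np.round(r[0],1),"yaw deg",round(np.degrees(e),1),"approx",round(np.degrees(a),1))
    return p,W,r,e
E
python3 - <<'E'
from h import *
p,W,r,e=look("top")
cv2.imwrite("pics/crop0.png",cv2.resize(p[110:250,220:420],None,fx=4,fy=4,interpolation=cv2.INTER_CUBIC))
E
```

```text
green [344.7 192.5] 1143.0 z 0.0254 ray [ 0.549  -0.1351  0.0254] med [ 0.5489 -0.135   0.0254]
yellow [ 15.1 210.5] 101.5 z 0.0206 ray [0.5147 0.437  0.042 ] med [0.5189 0.4475 0.0206]
yellow [127.4 168.3] 108.0 z 0.0412 ray [0.5895 0.2476 0.042 ] med [0.5899 0.248  0.0412]
yellow [323.3 148.8] 111.0 z 0.0412 ray [ 0.6248 -0.0967  0.042 ] med [ 0.6249 -0.0963  0.0412]
rect mm [ 547.8 -127.3] [89.4 89.4] 6.5
white 58 [ 0.5578 -0.0993  0.0335]
plate [ 547.8 -127.3] yaw deg 6.5 approx -19.6
```

View pics/crop0.png

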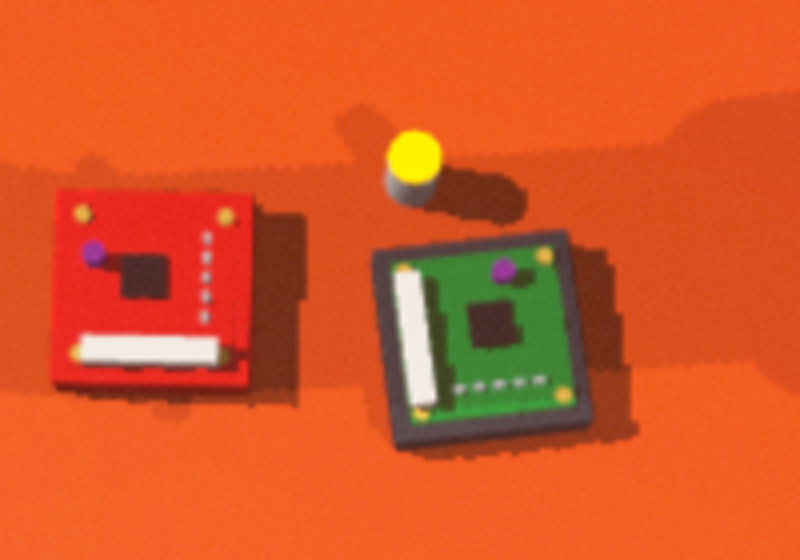

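```bash
cat >> h.py <<'E'
POST=np.array([0.6248,-0.0967])
def q(t): return [0.0,float(np.cos(t/2)),float(np.sin(t/2)),0.0]
ZP=0.0726+0.010
E
python3 - <<'E'
from h import *
C=[(313,172.5),(362,167.8),(368.2,213.8),(319.5,220)]
P=np.array([ray("top",c,.024) for c in C]);print(P.round(4),P.mean(0))
for t in (0.11,0.11+np.pi,0.11-np.pi):
  for dt,pos in ((0,(0.49,-0.16,.0826)),(0.8,(.6,-.22,.0826)),(1.5,(.69,-.21,.0826)),(1.65,(.69,-.21,.0826))):
    k=kin.inverse_kinematics(pos,q(t+dt)); print(t,None if k is None else np.round(k,2))
s=env.get_state();print(s["time"])
E
```

```text
[[ 0.5864 -0.0786  0.024 ]
 [ 0.595  -0.1673  0.024 ]
 [ 0.5104 -0.1766  0.024 ]
 [ 0.4994 -0.0894  0.024 ]] [ 0.54780042 -0.12797688  0.024     ]
0.11 [ 0.31  0.55 -0.14  2.08  0.15  0.52 -1.4 ]
0.11 [ 0.44  0.7  -0.26  1.77  0.26  0.7  -0.62]
0.11 [ 0.45  0.82 -0.37  1.55  0.36  0.85 -0.02]
0.11 [ 0.47  0.82 -0.4   1.55  0.38  0.85  0.12]
3.251592653589793 [ 0.63  0.61 -0.55  2.06  0.54  0.62  1.39]
3.251592653589793 [ 1.01  1.07 -1.2   1.73  1.09  1.17  1.96]
3.251592653589793 [ 0.03  0.81  0.28  1.58 -0.28  0.79 -2.68]
3.251592653589793 [ 0.05  0.8   0.24  1.58 -0.25  0.79 -2.56]
-3.0315926535897932 [ 0.63  0.61 -0.55  2.06  0.54  0.62  1.39]
-3.0315926535897932 [ 1.01  1.07 -1.2   1.73  1.09  1.17  1.96]
-3.0315926535897932 [ 0.03  0.81  0.28  1.58 -0.28  0.79 -2.68]
-3.0315926535897932 [ 0.05  0.8   0.24  1.58 -0.25  0.79 -2.56]
0.15
```

```bash
python3 - <<'E'
from h import *
th=np.radians(6.4);R=np.array([[np.cos(th),-np.sin(th)],[np.sin(th),np.cos(th)]])
c=np.array([.5478,-.1277])
print("post in plate",R.T@(POST-c))
a=c+R@[-.045-.011-.015,0.0]
env.grip(0.0)
env.reach([*a,0.20],q(th)); 
print(env.movel([*a,ZP],velocity=0.12,stop_force=10), env.get_state()["time"],env.get_state()["opening"])
b=c+R@[-.045-.011+.020,0.0]
print(env.movel([*b,ZP],velocity=0.05,stop_force=8)); s=env.get_state(); print(s["tcp_pos"],b,s["force"],s["time"])
p,W=cloud("side");cv2.imwrite("pics/side1.png",p)
p,W=cloud("top");cv2.imwrite("pics/top1.png",cv2.resize(p[110:250,220:420],None,fx=4,fy=4,interpolation=cv2.INTER_CUBIC))
E
```

```text
post in plate [0.07997567 0.0222237 ]
False 4.0917 -0.00010257813929332505
False
[ 0.51259548 -0.13159738  0.08263208] [ 0.51202435 -0.13171288] [0.01194842 0.84354599 0.38251111] 4.9417
```

View pics/side1.png

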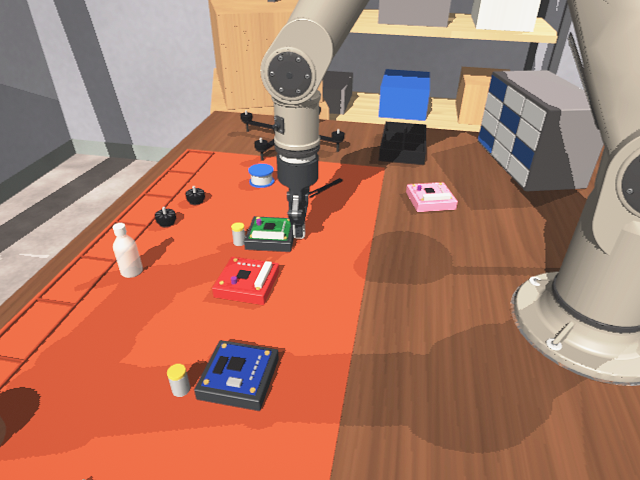

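View pics/top1.png

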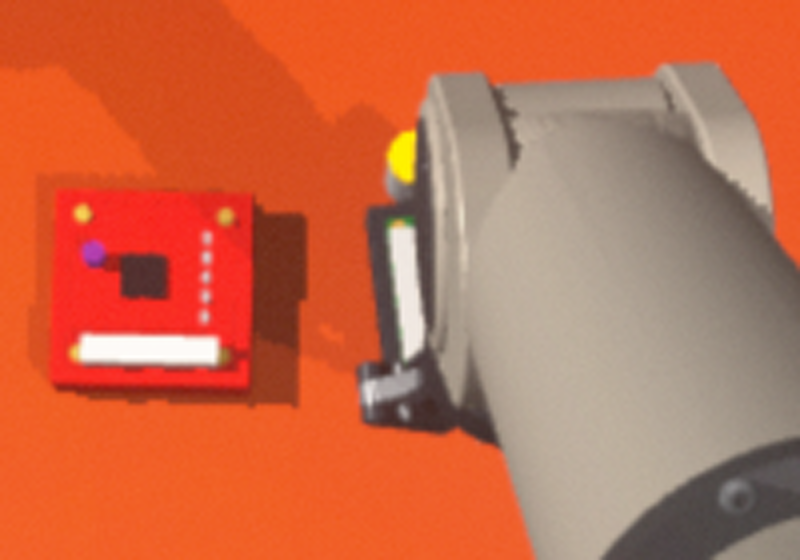

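The side view shows the holder now close to the post at about (243,238) px, still roughly square. In the top view the arm covers most of it. Next I'll shift toward the free corner and start the arc.

```bash
cat >> h.py <<'E'
def Rm(th): return np.array([[np.cos(th),-np.sin(th)],[np.sin(th),np.cos(th)]])
def fp(th,s,f=-0.031,clear=0.0): return POST+Rm(th)@np.array([-(0.113+clear),f-s])
def arc(a0,a1,s,step=6,f=-0.031,v=0.06,sf=15,clear=0.0):
    n=max(1,int(np.ceil(abs(a1-a0)/step)))
    for d in np.linspace(a0,a1,n+1)[1:]:
        th=np.radians(d)
        hit=env.movel([*fp(th,s,f,clear),ZP],velocity=v,rot=q(th),stop_force=sf)
        st=env.get_state(); print(round(d,1),hit,np.round(st["force"],1),np.round(st["tcp_pos"][:2],4),round(st["time"],2))
        if hit: break
E
python3 - <<'E'
from h import *
th=np.radians(6.4);R=Rm(th)
c=np.array([.5478,-.1277])
env.movel([*(c+R@[-.045-.011+.012,0.0]),ZP],velocity=0.1)
env.movel([*(c+R@[-.045-.011+.012,-0.031]),ZP],velocity=0.1)
print(c+R@[-.045-.011+.012,-0.031], fp(th,.0222))
arc(6.4,6.4,.0222)
arc(6.4,42,.0222)
p,W=cloud("side");cv2.imwrite("pics/side2.png",cv2.resize(p[150:330,150:390],None,fx=3,fy=3))
p,W=cloud("top");cv2.imwrite("pics/top2.png",cv2.resize(p[110:250,220:420],None,fx=4,fy=4,interpolation=cv2.INTER_CUBIC))
E
```

```text
[ 0.50752975 -0.16341144] [ 0.51843437 -0.16216444]
6.4 False [ 0.5  0.  -0.6] [ 0.5192 -0.1614] 6.08
12.3 False [-0.1  0.1  0. ] [ 0.5257 -0.1727] 6.45
18.3 False [-0.4  0.4 -0.1] [ 0.5341 -0.1824] 6.82
24.2 False [-0.5 -0.7 -0.5] [ 0.5434 -0.1912] 7.18
30.1 False [0.4 0.4 0.1] [ 0.5537 -0.1991] 7.55
36.1 False [ 0.2 -0.5  0.6] [ 0.5646 -0.206 ] 7.92
42.0 False [-0.3 -0.6 -0.7] [ 0.5763 -0.2115] 8.28
```

View pics/side2.png

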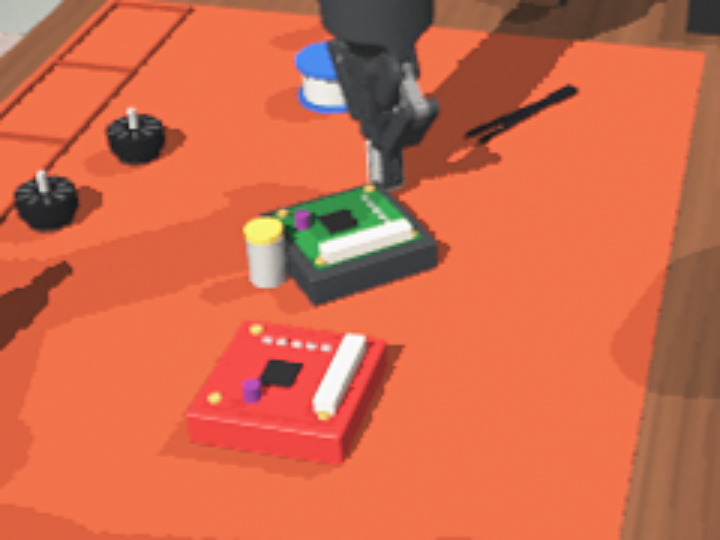

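View pics/top2.png

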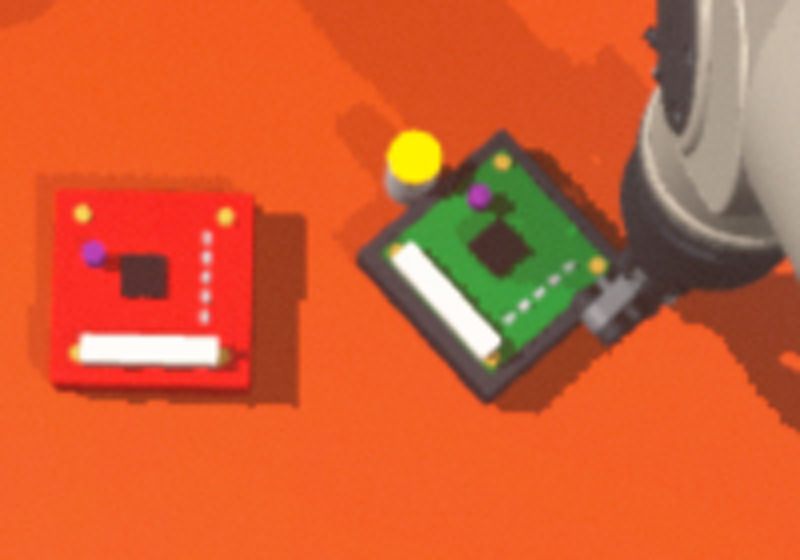

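The top view shows the holder turned to about 43°, with its +x side against the post near (412,195) in the crop. The finger is on the opposite side at (615,300). I'll measure it and carry on.

```bash
python3 - <<'E'
from h import *
p,W,r,e=look("top")
c=np.array(r[0])/1000; print("post in plate",Rm(e).T@(POST-c)); s=env.get_state(); print("tcp in plate",Rm(e).T@(s["tcp_pos"][:2]-c))
E
```

```text
green [347.2 173.6] 961.0 z 0.0252 ray [ 0.5839 -0.1402  0.0252] med [ 0.585  -0.143   0.0252]
yellow [ 15.2 210.3] 104.5 z 0.02 ray [0.5149 0.4369 0.042 ] med [0.5194 0.4479 0.02  ]
yellow [127.7 168.2] 114.5 z 0.0409 ray [0.5896 0.2472 0.042 ] med [0.5898 0.2479 0.0409]
yellow [323.3 148.8] 111.0 z 0.0409 ray [ 0.6248 -0.0967  0.042 ] med [ 0.6246 -0.0964  0.0409]
rect mm [ 583.3 -133.1] [92.7 90.6] 41.3
white 149 [ 0.5609 -0.1136  0.0326]
plate [ 583.3 -133.1] yaw deg 41.3 approx 48.9
post in plate [ 5.51993555e-02 -4.75383487e-05]
tcp in plate [-0.05712751 -0.05414857]
```

The contact has slipped to the middle of the side, and the finger is out near the corner. I'll re-seat the finger inward with a slight yaw lead, so its outer edge does the pushing, and follow the slip.

```bash
cat >> h.py <<'E'
def edge(thd,s,e=-0.042,lead=8,back=0.0):
    th=np.radians(thd); t2=th+np.radians(lead)
    return POST+Rm(th)@np.array([-0.102-back,e-s])-Rm(t2)@np.array([0.011,-0.0145]), t2
def say(l=""):
    st=env.get_state(); print(l,np.round(st["force"],1),np.round(st["tcp_pos"][:2],4),round(st["time"],2))
E
python3 - <<'E'
from h import *
st=env.get_state(); th=np.radians(42)
env.movel([*(np.array(st["tcp_pos"][:2])-Rm(th)@[.012,0]),ZP],velocity=.1)
pos,t2=edge(41.3,0,back=.012); env.movel([*pos,ZP],velocity=.08,rot=q(t2)); say("side")
pos,t2=edge(41.3,0); print(env.movel([*pos,ZP],velocity=.05,rot=q(t2),stop_force=15)); say()
for d in np.arange(46,77,5):
    pos,t2=edge(d,-0.0005*(d-41)); h=env.movel([*pos,ZP],velocity=.05,rot=q(t2),stop_force=15); say((int(d),h))
    if h: break
p,W,r,e=look("top")
c=np.array(r[0])/1000; print("post in plate",Rm(e).T@(POST-c)); s=env.get_state(); print("tcp in plate",Rm(e).T@(s["tcp_pos"][:2]-c))
cv2.imwrite("pics/top3.png",cv2.resize(p[110:250,220:420],None,fx=4,fy=4,interpolation=cv2.INTER_CUBIC))
E
```

```text
side [-0.4 -0.2  0.1] [ 0.549  -0.2024] 9.17
False
 [0.  1.  0.2] [ 0.5583 -0.1941] 9.56
(46, False) [-0.2 -0.8 -0.5] [ 0.5642 -0.1981] 9.86
(51, False) [-0.6 -3.5 -0.1] [ 0.5711 -0.2017] 10.17
(56, False) [-0.7 -4.5 -0.6] [ 0.5783 -0.2049] 10.47
(61, False) [-1.1 -4.7 -1.6] [ 0.5856 -0.2076] 10.78
(66, False) [-0.8 -5.5 -1.3] [ 0.5931 -0.2099] 11.08
(71, False) [-0.5 -7.  -0.8] [ 0.6006 -0.2117] 11.38
(76, False) [-0.2 -7.  -2. ] [ 0.6082 -0.213 ] 11.68
green [353.3 162.6] 1130.5 z 0.0254 ray [ 0.6043 -0.1517  0.0254] med [ 0.6035 -0.1525  0.0254]
yellow [ 15.1 210.3] 98.0 z 0.0201 ray [0.515  0.4371 0.042 ] med [0.5196 0.4476 0.0201]
yellow [127.6 168.2] 114.0 z 0.0408 ray [0.5897 0.2472 0.042 ] med [0.5903 0.2473 0.0408]
yellow [323.3 148.8] 111.0 z 0.0411 ray [ 0.6248 -0.0967  0.042 ] med [ 0.625  -0.0963  0.0411]
rect mm [ 598.9 -147.6] [92.6 89.9] 69.1
white 171 [ 0.5683 -0.1423  0.0333]
plate [ 598.9 -147.6] yaw deg 69.1 approx 80.2
post in plate [ 0.05683246 -0.00602625]
tcp in plate [-0.05771995 -0.0320092 ]
```

View pics/top3.png

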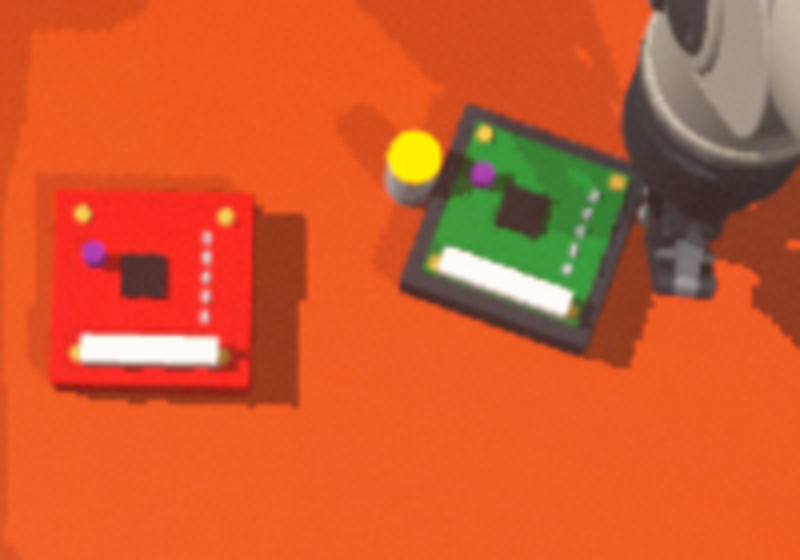

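The holder is at 69°, still bearing on the post, with the post contact 6 mm to the robot side of mid-side. I'll continue the last 20°.

```bash
python3 - <<'E'
from h import *
for d in (75,80,85,89):
    pos,t2=edge(d,-0.006-0.0003*(d-69),lead=6); h=env.movel([*pos,ZP],velocity=.05,rot=q(t2),stop_force=15); say((int(d),h))
    if h: break
p,W,r,e=look("top")
c=np.array(r[0])/1000; print("post in plate",Rm(e).T@(POST-c)); s=env.get_state(); print("tcp in plate",Rm(e).T@(s["tcp_pos"][:2]-c))
cv2.imwrite("pics/top4.png",cv2.resize(p[110:250,220:420],None,fx=4,fy=4,interpolation=cv2.INTER_CUBIC))
E
```

```text
(75, False) [ 0.1 -4.8 -1.5] [ 0.6156 -0.2131] 12.03
(80, False) [ 0.6 -5.7 -1. ] [ 0.6243 -0.2134] 12.35
(85, False) [ 1.1 -5.2 -0.9] [ 0.6331 -0.2129] 12.68
(89, False) [ 1.8 -5.1 -2.5] [ 0.64   -0.2122] 12.97
green [355.1 154.8] 1114.0 z 0.0254 ray [ 0.6189 -0.1551  0.0254] med [ 0.6179 -0.1549  0.0254]
yellow [ 15.1 210.3] 95.0 z 0.0202 ray [0.515  0.4371 0.042 ] med [0.5194 0.4475 0.0202]
yellow [127.7 168.1] 112.0 z 0.0409 ray [0.5898 0.2471 0.042 ] med [0.5904 0.2472 0.0409]
yellow [323.2 148.7] 109.0 z 0.0408 ray [ 0.625  -0.0966  0.042 ] med [ 0.6248 -0.0963  0.0408]
rect mm [ 612.4 -154.4] [92.1 89.9] 87.2
white 126 [ 0.5824 -0.1536  0.0331]
plate [ 612.4 -154.4] yaw deg 87.2 approx 88.5
post in plate [ 0.05820919 -0.00958197]
tcp in plate [-0.05634003 -0.03045413]
```

View pics/top4.png

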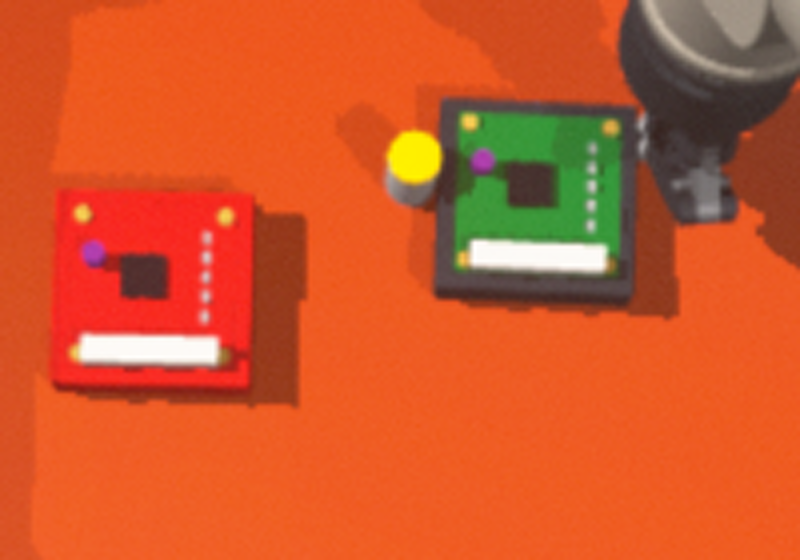

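It now reads 87°, with the connectors toward the robot and the left side at the post. I'll back straight off to the right, rise and check again.

```bash
python3 - <<'E'
from h import *
s=env.get_state()["tcp_pos"]
env.movel([s[0],s[1]-.04,ZP],velocity=.08); env.movel([s[0],s[1]-.04,.22],velocity=.15); say("up")
p,W,r,e=look("top")
c=np.array(r[0])/1000; print("post in plate",Rm(e).T@(POST-c))
cv2.imwrite("pics/top5.png",p)
E
```

```text
up [ 0.4 -0.4 -0.2] [ 0.6394 -0.252 ] 14.74
green [355.2 154.9] 1100.0 z 0.0254 ray [ 0.6188 -0.1554  0.0254] med [ 0.6177 -0.1555  0.0254]
yellow [ 15.1 210.4] 99.5 z 0.02 ray [0.5149 0.4371 0.042 ] med [0.5194 0.4476 0.02  ]
yellow [127.6 168.2] 114.0 z 0.0412 ray [0.5897 0.2472 0.042 ] med [0.5899 0.2476 0.0412]
yellow [323.3 148.8] 111.0 z 0.0409 ray [ 0.6248 -0.0967  0.042 ] med [ 0.6253 -0.0964  0.0409]
rect mm [ 612.5 -153. ] [89.2 90. ] 87.6
white 118 [ 0.5837 -0.1663  0.0324]
plate [ 612.5 -153. ] yaw deg -272.4 approx -245.2
post in plate [ 0.05675232 -0.00993558]
```

View pics/top5.png

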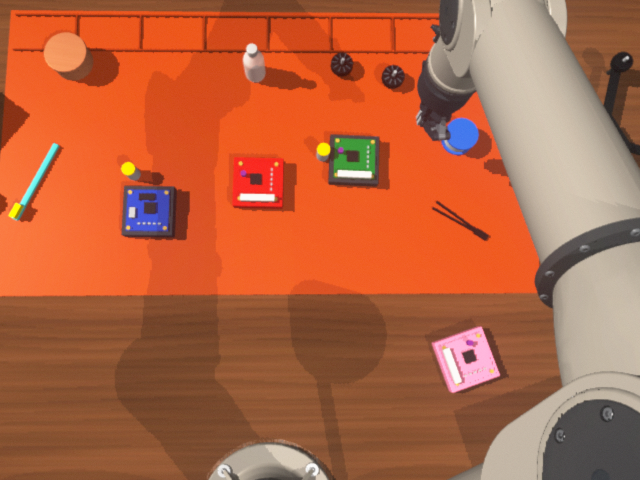

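The green holder at (353,160) px lies flat and square, its white row facing the robot and its left side at the post (323,152). The blue holder at (149,211), the red decoy at (259,183) and the blue tin haven't moved, and the gripper is clear. I'm handing in.

```bash
python3 - <<'E'
from h import *
job.job_done(); say("done")
E
```

```text
the job is handed in; nothing more can be done
the job is handed in; nothing more can be done
```

I pushed the green-board holder up to its post with the closed fingers, then turned it counter-clockwise around the post by pushing near its free corner. I re-seated the finger once at about 41°, backed off, and handed the job in at about 15 s. The system gave no verdict.

- **Final pose:** the holder measures 87.6° (2.4° off square to the bench) and looks flat. The connector row faces the robot and the left side is at the post. The post sits at (0.0568, −0.0099) m in the holder's frame, inside the required limits.
- **Bearing on the post:** the 41° and 69° pictures put the holder's side against the post to within about 2 mm. Tool force rose to 3.5–7 N between 51° and 76°. I could not measure the contact force at the post directly.
- **Forces:** I read the force only at the end of each push step, and the highest was about 7 N.
- **Bystanders:** the blue-board holder and the red and pink look-alikes look unmoved in the last picture.
- **Disagreement:** the rough angle from the white-row pixels was noisy, up to about 27° off the outline fit. I used it only to tell which side the connectors were on.

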